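Hold a blade holder in the demagnetiser's guard window

ROBOT

A 6-joint arm with a two-finger parallel gripper is mounted at the origin on a cart in front of the work surface, level with it; the furniture and walls round the work are solid. World frame = base frame: x ahead of the robot, y to its left, z up, the work surface at z = 0. Lengths are in m, angles in rad, forces in N, time in s.
With the tool pointing down it reaches from about 0.35 to 0.975 m from the base axis. Payload 4.9 kg.
Tool frame: the origin (TCP) lies at the very end of the fingers, on their centre line; the grasp point (between the pads) lies 19 mm behind it; z points along the fingers, y is the line along which they close (so a half turn about z gives the same grasp; the last joint's range is limited). The gripper opens to 85 mm and grips with 20 to 120 N. Pads are 22 mm wide; open, the fingers measure 114 mm over their backs; the gripper's body (76 mm by 85 mm) begins 54 mm behind the grasp point. The pads swing forward as they close: fully open they stand 13 mm farther back than shut.
Start: joints at [-1.367, 0.053, 1.613, -0, 1.476, -0.119], TCP at [0.198, -0.593, 0.231] pointing down, gripper open.
Joint ranges: [-3.01, 3.01], [-1.01, 2.22], [0.06, 2.58], [-1.02, 4.17], [0.09, 2.62], [-3.14, 3.14]. Speed limits (rad/s): [2.57, 2.57, 3.14, 3.14, 3.14, 3.14].

INTERFACE

Orientations are given as a rotation vector (axis times angle).
In Python, from station import ctrl gives the robot as it stands. The module is installed in compiled form; this text tells all that it offers.
- The arm moves only by the tool jog_arm, never from a script. Its argument "steps" is a list of rows, each an object with "delta_rot": the turn, a rotation vector about the tool's x, y, z in degrees, a list of three; "linear": the shift along the tool's x, y, z in m, a list of three; "grip": the finger opening in m, from 0 to 0.0854. In form: [{"delta_rot": [rx, ry, rz], "linear": [x, y, z], "grip": grip}, ...]. A call has 1 to 10 rows; each row shifts and turns the commanded pose from where the row before left it, along the tool's axes as they then stand; what a row does not reach is not made up. A row lasts 1/10 s, in which the tool goes at most 50 mm and 8.59 degrees, less where a joint would pass 70% of its speed; a pose out of reach is approached as far as the arm can. A call with a gripper value outside its range is refused whole. The fingers move at their own pace and stop on an object; "newtons" is the grip in N (left out, the last holds). Time passes only in rows, so rows that do not move let the fingers close. It gives the time, the measured TCP pose, the force, the opening and the grip force at its end, in the units of the state.
- ctrl.get_obs(): the state, without advancing time (a new reading comes with each control period).
- ctrl.get_image(name): name is "side" or "top" or "wrist"; returns (picture, depth): 480x640x3 uint8, red, green, blue; 480x640 float32, m along the optical axis (not along the pixel's ray), 0 where there is no reading.
- ctrl.camera_info(name): a dict with "camera_matrix" (3x3 intrinsics, pixels), "distortion" ([k1, k2, p1, p2, k3] as OpenCV has them; the pictures are not rectified), "R" (3x3) and "t" (3): a world point X has camera coordinates R X + t; the wrist camera has in their place "T_tool_cam" (4x4, takes a point from camera to tool coordinates, whose origin is the TCP and whose axes are the flange's). Camera axes: x right, y down, z forward; pixel columns grow to the right and rows downward; lengths in m; the calibration is good to about 2 mm. A picture is of the moment at which its call begins: read the wrist's pose just before it. camera_info takes no time and is no camera call.
- ctrl.finish_job(): hands the job in; it is judged then, once.
The state is a dict: "t": time; "q": joint angles; "dq": joint speeds; "effort": joint torques, N m; "tool_pos": TCP position; "tool_rot": TCP orientation; "contact_force": force on the tool from outside, world axes, zero at the start; "wrist_torque": the same for the moment, N m; "opening": finger opening in m; "grip_force": force on a finger pad.
Only numpy, scipy, OpenCV 4.12 (cv2) and the standard library are available. Lean on these libraries where they do the work, as an engineer would, in place of code of your own. Each camera call takes 0.05 s, during which the arm holds its last target. There are 200 camera calls.

TASK

Slide the shutter of the bench demagnetiser fully open, take the narrower of the two steel blade holders out of the wooden rack and pass it upright, nose down, through the slot in the guard plate, without forcing it. Lower it until the dark ring line round it is level with the guard plate's top face and finish while still holding it there in the gripper; it must not be let down onto the floor of the well. Leave the wider holder in its rack and the other things lying about where they are.

Things in the scene. Friction and masses are not known exactly. Their poses are not given: they have to be found in the camera images.
- window (a point): Middle of the slot, at the guard plate's top face (85 mm above the work surface). Slot 16 mm along x, 42 mm along y (2 mm more than the narrow holder each way), mouth chamfered 1.5 mm, through a plate 10 mm thick; below it the well is hollow to a floor 75 mm below this point. Axes are the housing's, z up.
- demagnetiser: Fixed grey housing 100 (x) x 170 (y) x 85 mm high, bright steel guard plate on top, black vents and rocker on its -x side. Origin on the work surface straight below the slot's middle; it reaches 50 mm to -y and 120 mm to +y of it. Two dark rails, 6 x 6 mm, run along y on the plate at x = +-22.5 mm.
- shutter_tab (a point): Middle of the top of the shutter's upright black tab: 10 mm thick (x) x 26 mm (y) x 36 mm high, top 39.5 mm above the guard plate; pinch it from above across its thickness. Axes are the housing's. The shutter is an aluminium plate 36 x 82 x 4 mm over the slot, between the rails; when shut, the tab is 40 mm from the slot's middle towards +y.
- shutter (a joint): Travel of the sliding shutter along the housing's +y, m: 0 shut, 0.060 fully open at its stop; the slot is wholly clear from 0.050. It slides with about 1.5 N friction and stays where it is left; it starts shut or slightly open.
- narrow_holder: The blade holder to use: steel bar 40 mm wide (x) x 14 mm thick (y) x 110 mm tall (z), 0.22 to 0.4 kg, upright in a rack bay. Origin: middle of its nose's underside; the lowest 8 mm taper in 3 mm a side. Dark ring line 3 mm high, its middle 50 mm above the underside. A half turn makes no difference. Grasp across the thickness near the top.
- narrow_holder_line (a point): The centre of the narrow holder at the height of its ring line, 50 mm above the nose's underside and 60 mm below the top.
- wide_holder: The wider blade holder, which does not fit the slot: the same, but 62 mm wide (x) x 14 mm x 110 mm. Stands in the other bay of the rack; stays there.
- rack: Fixed beech block 100 (x) x 160 (y) x 40 mm high, origin under its middle; two bays 65 mm (x) x 17 mm (y), 30 mm deep, centred 47.5 mm either side of the middle along y. The holders stand in them, thickness along the rack's y, 80 mm proud; which is in which bay varies. Behind the work, from x = 0.72 m on, stands a fixed roll cutter with a tall knife lever: carry things round in front of it.
- disc_case: Bystander: round black flat case, 64 mm across, 18 mm high, lying; origin under its middle.
- offcut_roll: Bystander: brown offcut roll, 62 mm across, 32 mm high; origin under its middle.
- masking_tape: Bystander: roll of masking tape, 70 mm across, 24 mm high, lying; origin under its middle.
- spanner: Bystander: ring spanner 28 x 138 x 8 mm, lying; origin under its middle.
There are look-alikes about, which are no part of the job. Leave any orange or yellow look-alike of the narrow_holder alone.

How it is judged:
By the outcome, as a careful person would: the job done as asked, in the order asked, and still so for the second after the job is handed in, while the arm keeps its last pose, push and grip.
It also fails if it takes over 61 s, if anything falls off the work surface, if the arm or the gripper's body presses on something with over 40 N, if the wrist force passes 120 N, or if a joint passes its speed limit or range.

## Working session

There is one attempt and no reset: what is moved stays moved. The work goes in short steps, Python scripts to look and compute and a tool call to move; the robot and the scene stay as the last step left them, time stands still between calls to the robot, and variables do not carry over. Pictures are saved under pics/ and viewed, at most 10 in all, crops included, and the job is handed in when it is done.

Besides the shell and the picture viewer there is one more tool, called after "Request:" by a JSON object that holds its "op" and its "data". jog_arm: Moves the arm, as the interface text tells. Its arguments: {"type":"object","properties":{"steps":{"type":"array"},"newtons":{"type":"number"}},"required":["steps"]}

```bash
mkdir -p pics; cat > h.py <<'E'
import numpy as np, cv2
from station import ctrl
from scipy.spatial.transform import Rotation as Ro
def cam(name):
    o=ctrl.get_obs(); im,d=ctrl.get_image(name); c=ctrl.camera_info(name)
    K=np.array(c["camera_matrix"]);D=np.array(c["distortion"])
    if name=="wrist":
        T=np.array(c["T_tool_cam"]);Rt=Ro.from_rotvec(o["tool_rot"]).as_matrix()
        Rc=Rt@T[:3,:3];p=Rt@T[:3,3]+o["tool_pos"]
    else:
        Rc=np.array(c["R"]).T;p=-Rc@np.array(c["t"])
    return im,d,K,D,Rc,p
def rays(c,uv):
    _,_,K,D,Rc,p=c
    n=cv2.undistortPoints(np.array(uv,float).reshape(-1,1,2),K,D).reshape(-1,2)
    return np.c_[n,np.ones(len(n))]@Rc.T
def plane(c,uv,z):
    r=rays(c,uv);p=c[5];return p+r*((z-p[2])/r[:,2])[:,None]
def deep(c,uv):
    uv=np.array(uv).reshape(-1,2);r=rays(c,uv);d=c[1][uv[:,1].astype(int),uv[:,0].astype(int)]
    return c[5]+r*d[:,None]
def save(n,im): cv2.imwrite("pics/"+n,im[:,:,::-1])
E
python3 - <<'E'
from h import *
o=ctrl.get_obs();print({k:np.round(v,3) for k,v in o.items()})
for n in("top","side"):
    c=cam(n);save(n+"1.png",c[0]);np.savez("pics/"+n+"1.npz",*c);print(n,c[5].round(3),c[4].round(2).tolist())
E
```

```text
{'t': np.float64(0.0), 'q': array([-1.367,  0.053,  1.614, -0.   ,  1.476, -0.119]), 'dq': array([ 0.001,  0.001,  0.001, -0.   ,  0.001,  0.001]), 'effort': array([-1.0000e-03, -3.9368e+01, -3.7018e+01, -0.0000e+00,  7.0000e-03,
        0.0000e+00]), 'tool_pos': array([ 0.198, -0.592,  0.23 ]), 'tool_rot': array([-3.099, -0.505,  0.   ]), 'contact_force': array([-0.873, -0.098,  0.136]), 'wrist_torque': array([-0.014, -0.002,  0.014]), 'grip_force': np.float64(0.0), 'opening': np.float64(0.086)}
top [0.281 0.019 1.086] [[-0.01, -0.97, 0.23], [-1.0, 0.02, 0.0], [-0.0, -0.23, -0.97]]
side [0.152 1.079 0.56 ] [[-0.95, -0.09, 0.29], [-0.31, 0.36, -0.88], [-0.02, -0.93, -0.37]]
```

View pics/top1.png

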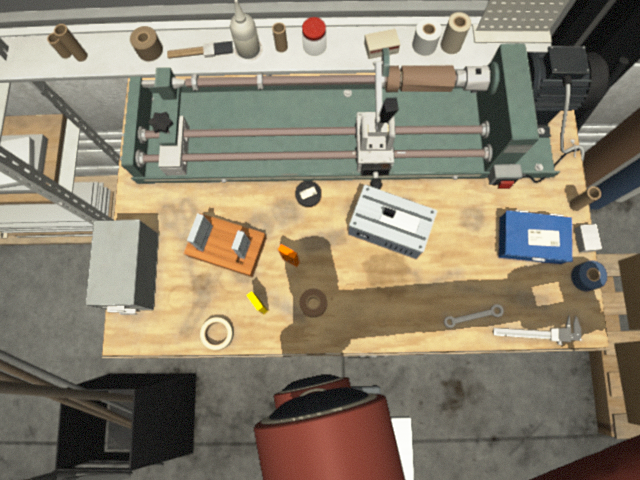

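View pics/side1.png

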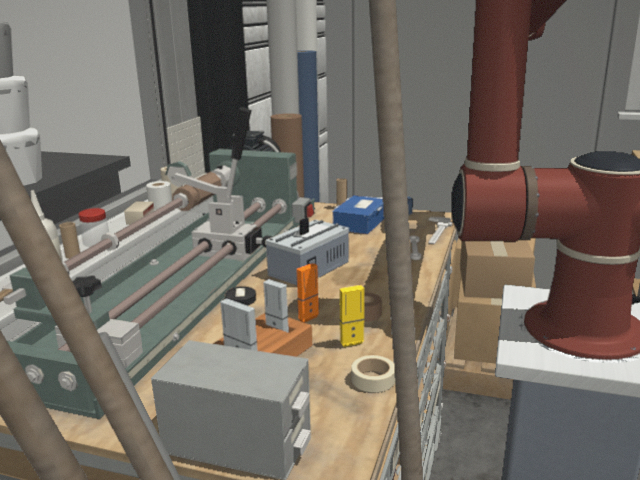

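The top view shows the rack at about (226,244), with two grey holders at (198,232), which looks wider, and (241,243), which looks narrower. The housing is at (392,220) with its tab at (389,212). The look-alikes are orange at (289,255) and yellow at (257,302). The side view agrees: wide at (239,325), narrow at (276,305).

```bash
python3 - <<'E'
from h import *
f=np.load("pics/top1.npz");c=[f[k] for k in f.files]
v,u=np.mgrid[0:480,0:640];uv=np.c_[u.ravel(),v.ravel()]
P=deep(c,uv).reshape(480,640,3)
def box(u0,u1,v0,v1,z0,z1,nm):
    Q=P[v0:v1,u0:u1].reshape(-1,3);Q=Q[(Q[:,2]>z0)&(Q[:,2]<z1)]
    r=cv2.minAreaRect((Q[:,:2]*1000).astype(np.float32));print(nm,len(Q),Q.mean(0).round(4),np.round(r[0],1),np.round(r[1],1),round(r[2],1))
box(340,445,180,265,.078,.092,"plate")
box(370,410,195,235,.105,.14,"tab")
box(180,215,205,260,.105,.14,"hA")
box(225,260,220,265,.105,.14,"hB")
box(180,275,205,280,.033,.047,"rack")
box(275,305,235,275,.06,.15,"orange")
box(240,275,285,320,.06,.15,"yellow")
E
```

```text
plate 3175 [ 0.5749 -0.1262  0.0865] [ 585.9 -133. ] [170.2 126.5] 68.6
tab 84 [ 0.5775 -0.1161  0.1208] [ 578.9 -116.6] [24.8 11.1] 64.7
hA 265 [0.5476 0.295  0.1186] [549.2 296. ] [16.2 63.2] 72.0
hB 164 [0.5194 0.2038 0.1189] [520.2 204.5] [15.2 40.3] 69.7
rack 2234 [0.5274 0.2438 0.0407] [533.9 251.2] [162.8 101. ] 71.5
orange 204 [0.495  0.1003 0.1006] [497.7 101.4] [40.4 14.6] 60.0
yellow 165 [0.394  0.1671 0.1044] [394.3 168.7] [39.9 14.2] 35.9
```

```bash
cat >> h.py <<'E'
def go(x,y,z,a):
    "tool deltas to TCP (x,y,z), tool down with tool x at world angle a (deg); translation first, then turn"
    o=ctrl.get_obs();R0=Ro.from_rotvec(o["tool_rot"])
    ar=np.deg2rad(a);R1=Ro.from_matrix(np.c_[[np.cos(ar),np.sin(ar),0],[np.sin(ar),-np.cos(ar),0],[0,0,-1]])
    tx=R0.as_matrix()[:,0]
    print("t",o["t"].round(2),"pos",np.round(o["tool_pos"],4),"ang",np.rad2deg(np.arctan2(tx[1],tx[0])).round(2),
     "lin",R0.inv().apply(np.array([x,y,z])-o["tool_pos"]).round(4),"turn",np.rad2deg((R0.inv()*R1).as_rotvec()).round(2))
E
python3 - <<'E'
from h import *
c=ctrl.camera_info("wrist");print(np.round(c["T_tool_cam"],3),np.round(c["camera_matrix"],0).tolist())
go(.52,-.16,.33,68)
E
```

```text
[[ 0.001 -0.949 -0.315  0.081]
 [ 1.     0.001 -0.    -0.   ]
 [ 0.    -0.315  0.949 -0.143]
 [ 0.     0.     0.     1.   ]] [[356.0, 0.0, 320.0], [0.0, 356.0, 239.0], [0.0, 0.0, 1.0]]Traceback (most recent call last):
  File "<stdin>", line 3, in <module>
  File "h.py", line 28, in go
    print("t",o["t"].round(2),"pos",np.round(o["tool_pos"],4),"ang",np.rad2deg(np.arctan2(tx[1],tx[0])).round(2),
              ^^^^^^^^^^^^
AttributeError: 'float' object has no attribute 'round'
```

```bash
sed -i 's/o\["t"\].round(2)/round(float(o["t"]),2)/' h.py
python3 - <<'E'
from h import *
f=np.load("pics/side1.npz");c=[f[k] for k in f.files]
print(deep(c,[[243,115],[238,140],[222,210],[303,225]]).round(3))
go(.56,-.13,.29,68)
E
```

```text
[[ 0.694 -0.082  0.354]
 [ 0.709 -0.081  0.301]
 [ 0.748 -0.058  0.151]
 [ 0.58  -0.108  0.114]]
t 0.1 pos [ 0.1982 -0.5922  0.2302] ang 18.49 lin [ 0.4898 -0.3236 -0.0591] turn [ -0.09  -0.06 -49.51]
```

Request:
{"op": "jog_arm", "data": {"steps": [{"delta_rot": [0,0,-5],"linear": [0.03,-0.02,-0.02],"grip": 0.085},{"delta_rot": [0,0,0],"linear": [0.035,-0.024,-0.02],"grip": 0.085},{"delta_rot": [0,0,0],"linear": [0.04,-0.028,-0.02],"grip": 0.085},{"delta_rot": [0,0,0],"linear": [0.04,-0.028,0],"grip": 0.085},{"delta_rot": [0,0,0],"linear": [0.04,-0.028,0],"grip": 0.085},{"delta_rot": [0,0,0],"linear": [0.04,-0.028,0],"grip": 0.085},{"delta_rot": [0,0,0],"linear": [0.04,-0.028,0],"grip": 0.085},{"delta_rot": [0,0,0],"linear": [0.04,-0.028,0],"grip": 0.085},{"delta_rot": [0,0,0],"linear": [0.04,-0.028,0],"grip": 0.085},{"delta_rot": [0,0,0],"linear": [0.04,-0.028,0],"grip": 0.085}]}}

```text
t: 1.1
tool_pos: [0.4462, -0.1955, 0.2899]
tool_rot: [-3.076, -0.639, 0.0]
contact_force: [0.8, 0.3, 0.6]
opening: 0.085
grip_force: 0.0
```

```bash
python3 -c "
from h import *
go(.55,-.13,.29,68)"
```

```text
t 1.1 pos [ 0.4462 -0.1955  0.2899] ang 23.48 lin [ 1.213e-01 -1.870e-02 -1.000e-04] turn [-1.000e-02  0.000e+00 -4.452e+01]
```

Request:
{"op": "jog_arm", "data": {"steps": [{"delta_rot": [0,0,0],"linear": [0.04,-0.006,0],"grip": 0.085},{"delta_rot": [0,0,0],"linear": [0.04,-0.006,0],"grip": 0.085},{"delta_rot": [0,0,0],"linear": [0.041,-0.007,0],"grip": 0.085},{"delta_rot": [0,0,-7.5],"linear": [0,0,0],"grip": 0.085},{"delta_rot": [0,0,-7.5],"linear": [0,0,0],"grip": 0.085},{"delta_rot": [0,0,-7.5],"linear": [0,0,0],"grip": 0.085},{"delta_rot": [0,0,-7.5],"linear": [0,0,0],"grip": 0.085},{"delta_rot": [0,0,-7.5],"linear": [0,0,0],"grip": 0.07},{"delta_rot": [0,0,-7],"linear": [0,0,0],"grip": 0.05},{"delta_rot": [0,0,0],"linear": [0,0,0],"grip": 0.04}]}}

```text
t: 2.1
tool_pos: [0.5489, -0.1317, 0.2896]
tool_rot: [-2.604, -1.756, 0.001]
contact_force: [-0.7, -0.1, 0.7]
opening: 0.0436
grip_force: 0.0
```

```bash
python3 - <<'E'
from h import *
go(.55,-.13,.29,68)
c=cam("wrist");save("w1.png",c[0]);np.savez("pics/w1.npz",*c)
E
```

```text
t 2.1 pos [ 0.5489 -0.1317  0.2896] ang 67.98 lin [ 0.002   0.0004 -0.0004] turn [-0.06  0.   -0.02]
```

View pics/w1.png

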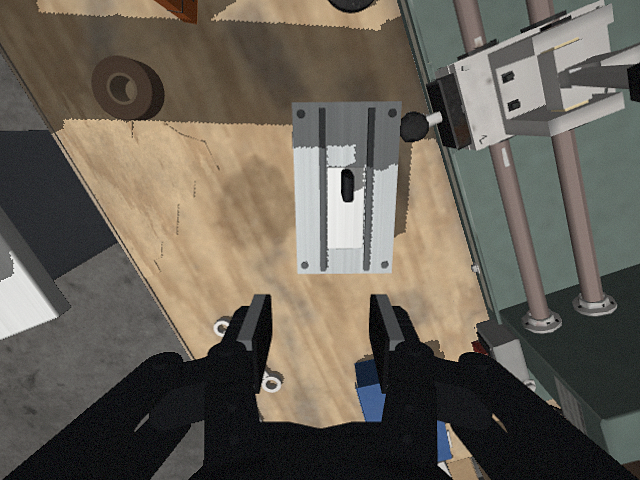

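The wrist view shows the guard plate with corners near (293,102), (401,102), (392,273) and (298,273). The rails are at columns 322 and 369, the tab is at (347,185), and the bright shutter is around (346,200).

```bash
cat >> h.py <<'E'
def rect(c,z0,z1,zt,xy,rad,nm):
    "min-area rectangle (mm) of blob with depth-heights z0..z1 near xy, contour cast to plane zt"
    v,u=np.mgrid[0:480,0:640];P=deep(c,np.c_[u.ravel(),v.ravel()]).reshape(480,640,3)
    m=((P[...,2]>z0)&(P[...,2]<z1)&(np.hypot(P[...,0]-xy[0],P[...,1]-xy[1])<rad)).astype(np.uint8)
    k,_=cv2.findContours(m,cv2.RETR_EXTERNAL,cv2.CHAIN_APPROX_NONE);k=max(k,key=cv2.contourArea)
    Q=plane(c,k.reshape(-1,2)+0.0,zt)[:,:2]*1000
    r=cv2.minAreaRect(Q.astype(np.float32));print(nm,m.sum(),np.median(P[m>0][:,2]).round(4),np.round(r[0],1),np.round(r[1],1),round(r[2],2),k.reshape(-1,2).min(0),k.reshape(-1,2).max(0))
    return r
E
python3 - <<'E'
from h import *
f=np.load("pics/w1.npz");c=[f[k] for k in f.files]
rect(c,.079,.1,.085,(.58,-.13),.13,"plate")
rect(c,.115,.135,.1245,(.58,-.12),.05,"tab")
print(plane(c,[[293,102],[401,102],[392,273],[298,273]],.085).round(4))
print(plane(c,[[322,108],[323,270],[371,108],[367,270]],.091).round(4))
E
```

```text
plate 19573 0.0863 [ 576.7 -128.8] [171.  100.2] 68.56 [292 101] [401 273]
tab 344 0.1247 [ 581.2 -116. ] [26.2 10.4] 68.03 [342 172] [354 202]
[[ 0.5623 -0.0318  0.085 ]
 [ 0.6537 -0.0686  0.085 ]
 [ 0.5927 -0.227   0.085 ]
 [ 0.4999 -0.1897  0.085 ]]
[[ 0.5849 -0.0466  0.091 ]
 [ 0.5268 -0.194   0.091 ]
 [ 0.6258 -0.0631  0.091 ]
 [ 0.5694 -0.2111  0.091 ]]
```

```bash
python3 - <<'E'
from h import *
f=np.load("pics/w1.npz");c=[f[k] for k in f.files]
print(deep(c,[[410,127],[414,120],[438,118],[455,110],[480,100],[600,75],[635,80]]).round(3))
go(.5812,-.116,.096,68.5)
E
```

```text
[[ 0.655 -0.093  0.082]
 [ 0.66  -0.088  0.085]
 [ 0.683 -0.095  0.078]
 [ 0.695 -0.093  0.092]
 [ 0.716 -0.093  0.097]
 [ 0.732 -0.092  0.216]
 [ 0.714 -0.093  0.261]]
t 2.15 pos [ 0.5489 -0.1317  0.2897] ang 67.86 lin [0.0267 0.0242 0.1937] turn [-0.05 -0.   -0.64]
```

Request:
{"op": "jog_arm", "data": {"steps": [{"delta_rot": [0,0,-0.6],"linear": [0.0135,0.012,0],"grip": 0.04},{"delta_rot": [0,0,0],"linear": [0.0135,0.012,0.03],"grip": 0.04},{"delta_rot": [0,0,0],"linear": [0,0,0.04],"grip": 0.04},{"delta_rot": [0,0,0],"linear": [0,0,0.04],"grip": 0.04},{"delta_rot": [0,0,0],"linear": [0,0,0.03],"grip": 0.04},{"delta_rot": [0,0,0],"linear": [0,0,0.025],"grip": 0.04},{"delta_rot": [0,0,0],"linear": [0,0,0.015],"grip": 0.04},{"delta_rot": [0,0,0],"linear": [0,0,0.0],"grip": 0.04},{"delta_rot": [0,0,0],"linear": [0,0,0],"grip": 0.04}]}}

```text
t: 3.05
tool_pos: [0.5819, -0.1158, 0.1112]
tool_rot: [2.595, 1.769, 0.001]
contact_force: [0.7, -0.2, 0.7]
opening: 0.0402
grip_force: 0.0
```

```bash
python3 - <<'E'
from h import *
go(.5812,-.116,.096,68.5)
c=cam("side");save("s2.png",cv2.resize(c[0][60:360,160:500],None,fx=2,fy=2)[:600,:680])
E
```

```text
t 3.05 pos [ 0.5819 -0.1158  0.1112] ang 68.55 lin [-0.0005 -0.0006  0.0152] turn [ 0.06 -0.    0.05]
```

View pics/s2.png

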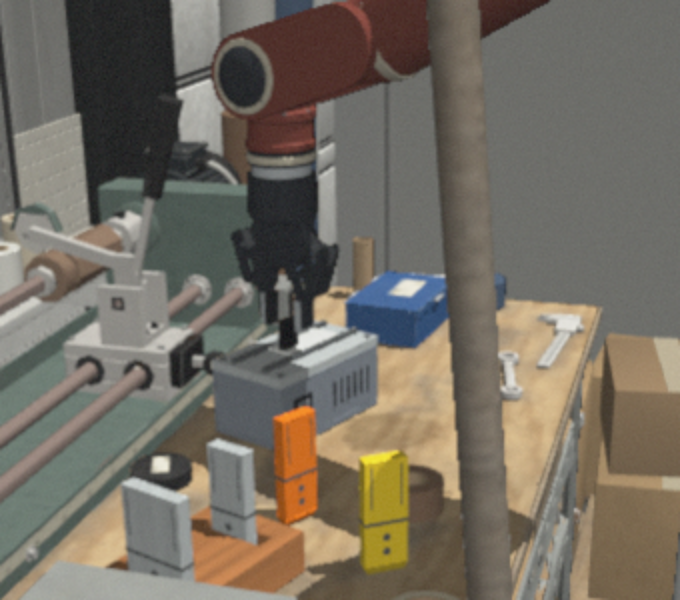

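The side view shows the fingers straddling the tab at (288,330), with the lever tip at (170,100) and the wrist's end cap at (243,75). I'll check the clearance between them before sliding.

```bash
python3 - <<'E'
from h import *
c=cam("side")
P=deep(c,[[u,v] for u,v in [(281,97),(270,97),(276,110),(281,116),(287,112),(290,120),(246,108),(240,110)]]);print(P.round(3))
v,u=np.mgrid[50:200,225:340];Q=deep(c,np.c_[u.ravel(),v.ravel()])
g=Q[(Q[:,2]>.25)&(Q[:,0]>.4)&(Q[:,0]<.8)&(abs(Q[:,1]+.1)<.15)]
L=g[g[:,0]>.66];print(L.min(0).round(3),L.max(0).round(3))
A=g[g[:,0]<.66]
for z in np.arange(.26,.5,.03):
    s=A[abs(A[:,2]-z)<.015]; s2=L[abs(L[:,2]-z)<.015]
    if len(s):print(round(z,2),s[:,0].max().round(3),s[:,1].max().round(3), len(s2) and s2.min(0).round(3), len(s2) and s2.max(0).round(3))
E
```

```text
[[ 0.595 -0.049  0.397]
 [ 0.622 -0.058  0.395]
 [ 0.609 -0.055  0.37 ]
 [ 0.6   -0.058  0.358]
 [ 0.586 -0.054  0.367]
 [ 0.589 -0.077  0.348]
 [ 0.697 -0.106  0.364]
 [ 0.702 -0.087  0.363]]
[ 0.68  -0.108  0.251] [ 0.733 -0.077  0.367]
0.26 0.615 -0.072 [ 0.71  -0.1    0.251] [ 0.733 -0.081  0.274]
0.29 0.62 -0.072 [ 0.699 -0.108  0.275] [ 0.726 -0.079  0.305]
0.32 0.617 -0.074 [ 0.689 -0.108  0.305] [ 0.717 -0.08   0.335]
0.35 0.63 -0.044 [ 0.68  -0.106  0.336] [ 0.711 -0.077  0.365]
0.38 0.639 -0.019 [ 0.698 -0.106  0.365] [ 0.703 -0.082  0.367]
0.41 0.638 -0.015 0 0
0.44 0.623 -0.014 0 0
0.47 0.537 -0.013 0 0
```

Request:
{"op": "jog_arm", "data": {"steps": [{"delta_rot": [0,0,0],"linear": [0,0,0.008],"grip": 0.04},{"delta_rot": [0,0,0],"linear": [-0.0005,-0.0005,0.007],"grip": 0.04},{"delta_rot": [0,0,0],"linear": [0,0,0],"grip": 0.025},{"delta_rot": [0,0,0],"linear": [0,0,0],"grip": 0.012},{"delta_rot": [0,0,0],"linear": [0,0,0],"grip": 0.005},{"delta_rot": [0,0,0],"linear": [0,0,0],"grip": 0.005},{"delta_rot": [0,0,0],"linear": [0,0,0],"grip": 0.005}], "newtons": 25}}

```text
t: 3.85
tool_pos: [0.5811, -0.116, 0.095]
tool_rot: [2.595, 1.77, 0.001]
contact_force: [4.7, -2.2, -5.1]
opening: 0.0098
grip_force: 30.9
```

Request:
{"op": "jog_arm", "data": {"steps": [{"delta_rot": [0,0,0],"linear": [0.005,0,0],"grip": 0.005},{"delta_rot": [0,0,0],"linear": [0.008,0,0],"grip": 0.005},{"delta_rot": [0,0,0],"linear": [0.008,0,0],"grip": 0.005},{"delta_rot": [0,0,0],"linear": [0.008,0,0],"grip": 0.005},{"delta_rot": [0,0,0],"linear": [0.008,0,0],"grip": 0.005},{"delta_rot": [0,0,0],"linear": [0.006,0,0],"grip": 0.005},{"delta_rot": [0,0,0],"linear": [0.004,0,0],"grip": 0.005},{"delta_rot": [0,0,0],"linear": [0.002,0,0],"grip": 0.005},{"delta_rot": [0,0,0],"linear": [0,0,0],"grip": 0.005},{"delta_rot": [0,0,0],"linear": [0,0,0],"grip": 0.005}]}}

```text
t: 4.85
tool_pos: [0.5991, -0.0703, 0.095]
tool_rot: [2.595, 1.77, 0.001]
contact_force: [5.5, -1.2, -6.3]
opening: 0.0095
grip_force: 30.8
```

```bash
python3 -c "
from h import *
go(.6,-.0682,.095,68.5);print(ctrl.get_obs()['contact_force'])"
```

```text
t 4.85 pos [ 0.5991 -0.0703  0.095 ] ang 68.59 lin [0.0023 0.0001 0.    ] turn [ 0.07 -0.01  0.09]
[ 5.51654454 -1.23719533 -6.30307484]
```

Request:
{"op": "jog_arm", "data": {"steps": [{"delta_rot": [0,0,0],"linear": [0.001,0,0],"grip": 0.005},{"delta_rot": [0,0,0],"linear": [0.001,0,0],"grip": 0.005},{"delta_rot": [0,0,0],"linear": [0.0005,0,0],"grip": 0.005},{"delta_rot": [0,0,0],"linear": [0,0,0],"grip": 0.005}]}}

```text
t: 5.25
tool_pos: [0.5999, -0.0685, 0.0951]
tool_rot: [2.594, 1.769, 0.0]
contact_force: [4.9, -3.5, -6.0]
opening: 0.0098
grip_force: 30.9
```

Request:
{"op": "jog_arm", "data": {"steps": [{"delta_rot": [0,0,0],"linear": [0.001,0,0],"grip": 0.005},{"delta_rot": [0,0,0],"linear": [0,0,0],"grip": 0.005},{"delta_rot": [0,0,0],"linear": [0,0,0],"grip": 0.005}]}}

```text
t: 5.55
tool_pos: [0.6002, -0.0675, 0.0951]
tool_rot: [2.594, 1.769, 0.0]
contact_force: [5.7, -3.2, -5.5]
opening: 0.0095
grip_force: 30.9
```

Request:
{"op": "jog_arm", "data": {"steps": [{"delta_rot": [0,0,0],"linear": [0.001,0,0],"grip": 0.005},{"delta_rot": [0,0,0],"linear": [0.001,0,0],"grip": 0.005},{"delta_rot": [0,0,0],"linear": [0,0,0],"grip": 0.005},{"delta_rot": [0,0,0],"linear": [0,0,0],"grip": 0.005}]}}

```text
t: 5.95
tool_pos: [0.6003, -0.0673, 0.095]
tool_rot: [2.593, 1.768, -0.005]
contact_force: [2.6, -7.8, -5.5]
opening: 0.0094
grip_force: 31.0
```

Request:
{"op": "jog_arm", "data": {"steps": [{"delta_rot": [0,0,0],"linear": [-0.0015,0,0],"grip": 0.005},{"delta_rot": [0,0,0],"linear": [0,0,0],"grip": 0.025},{"delta_rot": [0,0,0],"linear": [0,0,0],"grip": 0.04},{"delta_rot": [0,0,0],"linear": [0,0,-0.03],"grip": 0.04},{"delta_rot": [0,0,0],"linear": [0,0,-0.04],"grip": 0.04},{"delta_rot": [0,0,0],"linear": [-0.02,-0.01,-0.04],"grip": 0.04},{"delta_rot": [0,0,0],"linear": [-0.03,-0.01,-0.04],"grip": 0.04},{"delta_rot": [0,0,0],"linear": [-0.03,-0.004,-0.04],"grip": 0.04},{"delta_rot": [0,0,0],"linear": [0,0,0],"grip": 0.04},{"delta_rot": [0,0,0],"linear": [0,0,0],"grip": 0.06}]}}

```text
t: 6.95
tool_pos: [0.5493, -0.1321, 0.2864]
tool_rot: [2.594, 1.768, 0.003]
contact_force: [0.5, -0.0, -1.1]
opening: 0.0533
grip_force: 0.0
```

```bash
python3 - <<'E'
from h import *
go(.47,.20,.29,162.4)
c=cam("wrist");save("w2.png",cv2.resize(c[0][60:300,230:470],None,fx=2.5,fy=2.5));np.savez("pics/w2.npz",*c)
rect(c,.079,.1,.085,(.58,-.13),.13,"plate")
rect(c,.115,.135,.1245,(.60,-.068),.05,"tab")
E
```

```text
t 6.95 pos [ 0.5493 -0.1321  0.2864] ang 68.54 lin [ 0.28   -0.1952 -0.0041] turn [  0.16   0.14 -93.86]
plate 19276 0.0864 [ 576.8 -128.5] [170.2 100.2] 68.55 [291 101] [401 274]
tab 408 0.1247 [600.2 -67.8] [25.7 10.1] 67.34 [342 108] [355 141]
```

View pics/w2.png

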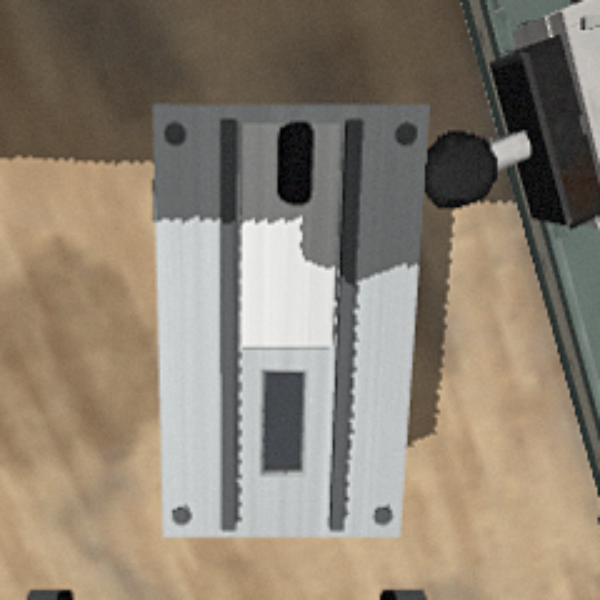

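The shutter is fully open and the slot is clear, a dark rectangle at crop (283,421), which is full-image (343,228).

```bash
python3 - <<'E'
from h import *
f=np.load("pics/w2.npz");c=[f[k] for k in f.files]
g=cv2.cvtColor(c[0],cv2.COLOR_RGB2GRAY);m=np.zeros_like(g);m[200:256,328:360]=(g[200:256,328:360]<150)
k,_=cv2.findContours(m,cv2.RETR_EXTERNAL,cv2.CHAIN_APPROX_NONE);k=max(k,key=cv2.contourArea)
r=cv2.minAreaRect(k);print(r)
Q=plane(c,cv2.boxPoints(r),.085);print(Q.round(4),Q.mean(0).round(4))
q=cv2.minAreaRect((Q[:,:2]*1000).astype(np.float32));print(q)
print(g[228,328:360],g[200:256,343])
E
```

```text
((342.763427734375, 228.57073974609375), (16.804296493530273, 41.323577880859375), 1.7899105548858643)
[[ 0.5471 -0.1781  0.085 ]
 [ 0.5637 -0.1378  0.085 ]
 [ 0.579  -0.1444  0.085 ]
 [ 0.563  -0.185   0.085 ]] [ 0.5632 -0.1613  0.085 ]
((563.3291625976562, -161.3969268798828), (43.855499267578125, 17.334701538085938), 67.59866333007812)
[199 199 197 192 199 197 166 117  63  72  75  76  77  71  74  79  68  72
  74  77  70  69  79 137 193 197 200 195 193 194 192 196] [201 199 198 194 194 196 194 198 146  56  69  70  75  72  71  73  76  72
  72  77  71  75  73  68  76  73  72  80  79  74  74  76  75  69  76  70
  73  70  78  72  72  67  75  71  76  71  69  74 113 154 180 196 192 194
 189 189]
```

Request:
{"op": "jog_arm", "data": {"steps": [{"delta_rot": [0,0,0],"linear": [0,-0.02,-0.01],"grip": 0.07},{"delta_rot": [0,0,0],"linear": [0.04,-0.04,0],"grip": 0.07},{"delta_rot": [0,0,0],"linear": [0.04,-0.035,0],"grip": 0.07},{"delta_rot": [0,0,0],"linear": [0.04,-0.035,0],"grip": 0.07},{"delta_rot": [0,0,0],"linear": [0.04,-0.035,0],"grip": 0.07},{"delta_rot": [0,0,0],"linear": [0.04,-0.03,0],"grip": 0.07},{"delta_rot": [0,0,0],"linear": [0.04,0,0],"grip": 0.07},{"delta_rot": [0,0,-8],"linear": [0.04,0,0],"grip": 0.07},{"delta_rot": [0,0,-8],"linear": [0,0,0],"grip": 0.07},{"delta_rot": [0,0,-8],"linear": [0,0,0],"grip": 0.07}]}}

```text
t: 8.0
tool_pos: [0.4742, 0.1872, 0.2914]
tool_rot: [-2.157, -2.279, 0.007]
contact_force: [-0.3, 0.1, -0.5]
opening: 0.0699
grip_force: 0.0
```

Request:
{"op": "jog_arm", "data": {"steps": [{"delta_rot": [0,0,-8],"linear": [0,0,0],"grip": 0.07},{"delta_rot": [0,0,-8],"linear": [0,0,0],"grip": 0.07},{"delta_rot": [0,0,-8],"linear": [0,0,0],"grip": 0.07},{"delta_rot": [0,0,-8],"linear": [0,0,0],"grip": 0.07},{"delta_rot": [0,0,-8],"linear": [0,0,0],"grip": 0.07},{"delta_rot": [0,0,-8],"linear": [0,0,0],"grip": 0.07},{"delta_rot": [0,0,-8],"linear": [0,0,0],"grip": 0.07},{"delta_rot": [0,0,-8],"linear": [0,0,0],"grip": 0.07},{"delta_rot": [0,0,-6],"linear": [0,0,0],"grip": 0.07},{"delta_rot": [0,0,0],"linear": [0,0,0],"grip": 0.07}]}}

```text
t: 9.0
tool_pos: [0.4744, 0.1859, 0.2919]
tool_rot: [-0.473, -3.102, 0.002]
contact_force: [0.7, -0.3, -0.0]
opening: 0.0697
grip_force: 0.0
```

```bash
python3 -c "
from h import *
go(.54,.19,.29,162.4)"
```

```text
t 9.0 pos [0.4744 0.1859 0.2919] ang 162.66 lin [-0.0614  0.0235  0.0016] turn [-0.12 -0.22  0.26]
```

Request:
{"op": "jog_arm", "data": {"steps": [{"delta_rot": [0,0,0],"linear": [-0.03,0.008,0],"grip": 0.06},{"delta_rot": [0,0,0],"linear": [-0.03,0.008,0],"grip": 0.06},{"delta_rot": [0,0,0],"linear": [0,0,0],"grip": 0.06},{"delta_rot": [0,0,0],"linear": [0,0,0],"grip": 0.06}]}}

```text
t: 9.4
tool_pos: [0.5369, 0.1829, 0.2925]
tool_rot: [-0.477, -3.102, 0.002]
contact_force: [-0.4, 0.5, -0.0]
opening: 0.0603
grip_force: 0.0
```

```bash
python3 - <<'E'
from h import *
c=cam("wrist");save("w3.png",c[0]);np.savez("pics/w3.npz",*c)
r=rect(c,.112,.13,.12,(.520,.2045),.045,"narrow")
rect(c,.112,.13,.12,(.549,.296),.045,"wide")
rect(c,.03,.05,.04,(.534,.251),.13,"rack")
go(.52,.2045,.085,162.4)
E
```

```text
narrow 707 0.1208 [522.2 204.8] [14.4 40. ] 71.54 [330 170] [347 214]
wide 1298 0.1207 [549.9 294.3] [16.9 63.1] 72.02 [431 156] [457 226]
rack 9834 0.0409 [535.5 250.6] [159.9 101.2] 71.42 [306 130] [456 223]
t 9.45 pos [0.5367 0.1829 0.2931] ang 162.56 lin [0.0219 0.0158 0.2081] turn [-0.06 -0.14  0.16]
```

View pics/w3.png

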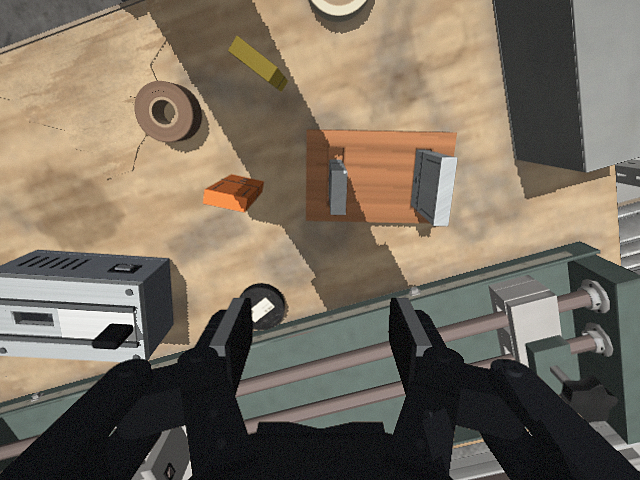

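Candidates in the wrist view:
- Grey bar at (338,192): 40 mm wide, in the rack. It fits the narrow holder.
- Grey bar at (440,188): 63 mm wide, so it is the wide one.
- Orange (233,192) and yellow (258,62): look-alikes standing loose.

I'll confirm with one enlarged crop.

```bash
python3 - <<'E'
from h import *
im=np.load("pics/w3.npz")["arr_0"];save("w3c.png",cv2.resize(im[120:240,190:470],None,fx=2.8,fy=2.8,interpolation=cv2.INTER_CUBIC))
go(.5215,.2047,.085,161.7)
E
```

```text
t 9.45 pos [0.5367 0.1829 0.2931] ang 162.56 lin [0.0205 0.0164 0.2081] turn [-0.06 -0.14  0.86]
```

View pics/w3c.png

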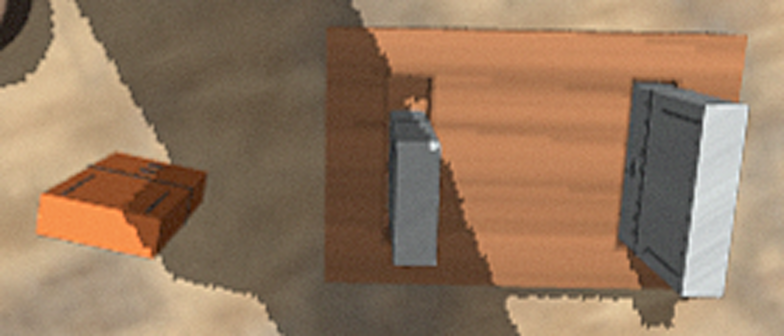

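The crop confirms it: the plain grey, thin bar at crop (415,200) is the narrow holder, and the wide one is at (690,190).

Request:
{"op": "jog_arm", "data": {"steps": [{"delta_rot": [0,0,1],"linear": [0.0205,0.0164,0],"grip": 0.06},{"delta_rot": [0,0,0],"linear": [0,0,0.04],"grip": 0.06},{"delta_rot": [0,0,0],"linear": [0,0,0.04],"grip": 0.06},{"delta_rot": [0,0,0],"linear": [0,0,0.04],"grip": 0.06},{"delta_rot": [0,0,0],"linear": [0,0,0.02],"grip": 0.06},{"delta_rot": [0,0,0],"linear": [0,0,0],"grip": 0.06},{"delta_rot": [0,0,0],"linear": [0,0,0],"grip": 0.06}]}}

```text
t: 10.15
tool_pos: [0.5225, 0.2047, 0.155]
tool_rot: [0.502, 3.101, 0.0]
contact_force: [0.8, -1.1, 1.1]
opening: 0.0602
grip_force: 0.0
```

```bash
python3 - <<'E'
from h import *
go(.5218,.2047,.082,161.5)
c=cam("wrist");np.savez("pics/w4.npz",*c)
rect(c,.112,.13,.12,(.521,.2047),.03,"narrow")
E
```

```text
t 10.15 pos [0.5225 0.2047 0.155 ] ang 161.6 lin [ 0.0007 -0.0002  0.073 ] turn [0.01 0.01 0.1 ]
narrow 1847 0.1207 [521.1 205.1] [14.  42.8] 71.64 [307 237] [332 309]
```

Request:
{"op": "jog_arm", "data": {"steps": [{"delta_rot": [0,0,0],"linear": [0.0008,0,0.025],"grip": 0.06},{"delta_rot": [0,0,0],"linear": [0,0,0.025],"grip": 0.06},{"delta_rot": [0,0,0],"linear": [0,0,0.023],"grip": 0.06},{"delta_rot": [0,0,0],"linear": [0,0,0],"grip": 0.06},{"delta_rot": [0,0,0],"linear": [0,0,0],"grip": 0.03},{"delta_rot": [0,0,0],"linear": [0,0,0],"grip": 0.01},{"delta_rot": [0,0,0],"linear": [0,0,0],"grip": 0.005},{"delta_rot": [0,0,0],"linear": [0,0,0],"grip": 0.005},{"delta_rot": [0,0,0],"linear": [0,0,0],"grip": 0.005},{"delta_rot": [0,0,0],"linear": [0,0,0],"grip": 0.005}], "newtons": 70}}

```text
t: 11.2
tool_pos: [0.5236, 0.2048, 0.0837]
tool_rot: [0.502, 3.098, 0.001]
contact_force: [0.3, -1.7, 6.5]
opening: 0.0135
grip_force: 68.9
```

Request:
{"op": "jog_arm", "data": {"steps": [{"delta_rot": [0,0,0],"linear": [0,0,-0.01],"grip": 0.005},{"delta_rot": [0,0,0],"linear": [0,0,-0.015],"grip": 0.005},{"delta_rot": [0,0,0],"linear": [0,0,-0.02],"grip": 0.005},{"delta_rot": [0,0,0],"linear": [0,0,-0.03],"grip": 0.005},{"delta_rot": [0,0,0],"linear": [0,0,-0.03],"grip": 0.005},{"delta_rot": [0,0,0],"linear": [0,0,-0.03],"grip": 0.005},{"delta_rot": [0,0,0],"linear": [0,0,0],"grip": 0.005},{"delta_rot": [0,0,0],"linear": [0,0,0],"grip": 0.005}]}}

```text
t: 12.0
tool_pos: [0.522, 0.2047, 0.2165]
tool_rot: [0.502, 3.1, 0.001]
contact_force: [-0.3, -0.5, -3.2]
opening: 0.0135
grip_force: 68.6
```

```bash
python3 - <<'E'
from h import *
go(.5,.05,.25,68.4)
c=cam("wrist");save("w5.png",c[0]);np.savez("pics/w5.npz",*c)
c=cam("side");save("s5.png",c[0]);np.savez("pics/s5.npz",*c)
E
```

```text
t 12.0 pos [0.522  0.2047 0.2165] ang 161.6 lin [-0.0279 -0.1537 -0.0335] turn [5.00e-02 1.00e-02 9.32e+01]
```

View pics/w5.png

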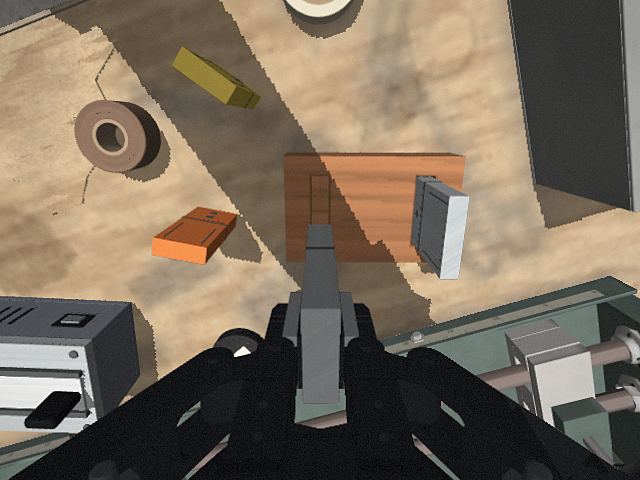

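The wrist view shows the holder in the jaws. The top face is at rows 310–403, the ring line is near (320,247) and the nose is near (320,225). The wide holder is still in its bay.

```bash
cat > edge.py <<'E'
from h import *
def edge(c):
    im,d,K,D,Rc,p=c;T=np.array(ctrl.camera_info("wrist")["T_tool_cam"])
    g=cv2.cvtColor(im,cv2.COLOR_RGB2GRAY).astype(int)
    def tl(uv):
        uv=np.array(uv,float);n=cv2.undistortPoints(uv.reshape(-1,1,2),K,D).reshape(-1,2)
        dd=d[uv[:,1].astype(int),uv[:,0].astype(int)];return (np.c_[n,np.ones(len(n))]*dd[:,None])@T[:3,:3].T+T[:3,3]
    print("rows 222-320 grey",g[222:320:2,320])
    rows=np.arange(224,306,4);t=tl([[320,r] for r in rows]);print(np.c_[rows,t.round(4)][::2])
    t=t[(rows>235)&(rows<290)];f=np.polyfit(t[:,2],t[:,0],1);print("x=%.4f*z+%.4f tilt %.2f deg"%(f[0],f[1],np.rad2deg(np.arctan(f[0]))))
    t=tl([[u,r] for r in range(330,390,8) for u in range(310,333,6)]);print("top face z",t[:,2].mean().round(4),np.polyfit(t[:,0],t[:,2],1).round(3),t[:,1].mean())
    m=(d>.08)&(d<.30);
    for r in (235,255,270,285): 
        q=np.flatnonzero(abs(np.diff(g[r,290:350]))>25)+290;print(r,q)
E
python3 - <<'E'
from edge import *
f=np.load("pics/w5.npz");edge([f[k] for k in f.files])
E
```

```text
rows 222-320 grey [ 79  82  81  77  77  81  83  85  78  85  84  77  79  41  83  81  84  84
  83  79  83  83  84  84  83  83  82  85  83  82  79  78  74  82  79  83
  78  79  79  80  78  80  83  88 113 110 112 112 114]
[[ 2.240e+02 -1.850e-02  3.000e-04  2.051e-01]
 [ 2.320e+02  2.120e-02  3.000e-04  4.910e-02]
 [ 2.400e+02  2.080e-02  3.000e-04  3.590e-02]
 [ 2.480e+02  2.140e-02  3.000e-04  2.160e-02]
 [ 2.560e+02  2.090e-02  3.000e-04  1.220e-02]
 [ 2.640e+02  2.110e-02  3.000e-04  1.900e-03]
 [ 2.720e+02  2.090e-02  3.000e-04 -6.500e-03]
 [ 2.800e+02  2.050e-02  3.000e-04 -1.360e-02]
 [ 2.880e+02  2.060e-02  3.000e-04 -2.090e-02]
 [ 2.960e+02  2.080e-02  3.000e-04 -2.790e-02]
 [ 3.040e+02  2.100e-02  3.000e-04 -3.420e-02]]
x=0.0054*z+0.0208 tilt 0.31 deg
top face z -0.037 [-0.001 -0.037] -2.8764373686104437e-05
235 []
255 []
270 []
285 [297]
```

Request:
{"op": "jog_arm", "data": {"steps": [{"delta_rot": [0,0,0],"linear": [-0.004,-0.008,-0.015],"grip": 0.005},{"delta_rot": [0,0,0],"linear": [-0.01,-0.02,-0.015],"grip": 0.005},{"delta_rot": [0,0,0],"linear": [-0.016,-0.035,-0.005],"grip": 0.005},{"delta_rot": [0,0,0],"linear": [-0.018,-0.038,0],"grip": 0.005},{"delta_rot": [0,0,0],"linear": [-0.018,-0.038,0],"grip": 0.005},{"delta_rot": [0,0,0],"linear": [-0.018,-0.038,0],"grip": 0.005},{"delta_rot": [0,0,0],"linear": [-0.018,-0.038,0],"grip": 0.005},{"delta_rot": [0,0,0],"linear": [-0.016,-0.035,0],"grip": 0.005},{"delta_rot": [0,0,0],"linear": [-0.01,-0.02,0],"grip": 0.005},{"delta_rot": [0,0,0],"linear": [-0.005,-0.008,0],"grip": 0.005}]}}

```text
t: 13.1
tool_pos: [0.56, -0.1038, 0.2509]
tool_rot: [-0.507, -3.099, 0.001]
contact_force: [0.1, 0.0, -3.7]
opening: 0.0132
grip_force: 68.8
```

Request:
{"op": "jog_arm", "data": {"steps": [{"delta_rot": [0,0,5],"linear": [0,0,0],"grip": 0.005},{"delta_rot": [0,0,8],"linear": [0,0,0],"grip": 0.005},{"delta_rot": [0,0,8],"linear": [0,0,0],"grip": 0.005},{"delta_rot": [0,0,8],"linear": [0,0,0],"grip": 0.005},{"delta_rot": [0,0,8],"linear": [0,0,0],"grip": 0.005},{"delta_rot": [0,0,8],"linear": [0,0,0],"grip": 0.005},{"delta_rot": [0,0,8],"linear": [0,0,0],"grip": 0.005},{"delta_rot": [0,0,8],"linear": [0,0,0],"grip": 0.005},{"delta_rot": [0,0,8],"linear": [0,0,0],"grip": 0.005},{"delta_rot": [0,0,8],"linear": [0,0,0],"grip": 0.005}]}}

```text
t: 14.1
tool_pos: [0.5602, -0.1005, 0.251]
tool_rot: [-2.328, -2.108, 0.001]
contact_force: [-0.1, 0.3, -4.3]
opening: 0.0133
grip_force: 68.8
```

Request:
{"op": "jog_arm", "data": {"steps": [{"delta_rot": [0,0,8],"linear": [0,0,0],"grip": 0.005},{"delta_rot": [0,0,5],"linear": [0,0,0],"grip": 0.005},{"delta_rot": [0,0,3],"linear": [0,0,0],"grip": 0.005},{"delta_rot": [0,0,0],"linear": [0,0,0],"grip": 0.005}]}}

```text
t: 14.5
tool_pos: [0.5603, -0.1006, 0.2511]
tool_rot: [-2.594, -1.771, 0.001]
contact_force: [-0.2, 0.2, -3.0]
opening: 0.0131
grip_force: 68.8
```

```bash
python3 -c "
from h import *
go(.5633,-.162,.17,68.4)"
```

```text
t 14.5 pos [ 0.5603 -0.1006  0.2511] ang 68.64 lin [-0.0561  0.0253  0.081 ] turn [-0.06 -0.01  0.24]
```

Request:
{"op": "jog_arm", "data": {"steps": [{"delta_rot": [0,0,0.2],"linear": [-0.014,0.006,0],"grip": 0.005},{"delta_rot": [0,0,0],"linear": [-0.021,0.01,0],"grip": 0.005},{"delta_rot": [0,0,0],"linear": [-0.021,0.0093,0],"grip": 0.005},{"delta_rot": [0,0,0],"linear": [0,0,0.025],"grip": 0.005},{"delta_rot": [0,0,0],"linear": [0,0,0.03],"grip": 0.005},{"delta_rot": [0,0,0],"linear": [0,0,0.02],"grip": 0.005},{"delta_rot": [0,0,0],"linear": [0,0,0.006],"grip": 0.005},{"delta_rot": [0,0,0],"linear": [0,0,0],"grip": 0.005},{"delta_rot": [0,0,0],"linear": [0,0,0],"grip": 0.005}]}}

```text
t: 15.4
tool_pos: [0.5642, -0.1631, 0.1718]
tool_rot: [2.597, 1.765, 0.002]
contact_force: [0.3, 0.4, -4.1]
opening: 0.0134
grip_force: 68.7
```

```bash
python3 - <<'E'
from edge import *
go(.5633,-.162,.17,68.4)
c=cam("wrist");np.savez("pics/w6.npz",*c);save("w6.png",cv2.resize(c[0][120:360,220:420],None,fx=2.5,fy=2.5,interpolation=cv2.INTER_CUBIC))
edge(c)
E
```

```text
t 15.4 pos [ 0.5642 -0.1631  0.1718] ang 68.41 lin [ 0.0007 -0.0013  0.0018] turn [0.12 0.01 0.01]
rows 222-320 grey [ 76  78  74  76  79  81  78  79  79  80  74  76  75  39  85  72  77  77
  79  72  80  77  77  74  77  75  77  79  75  73  73  76  77  77  75  75
  71  74  75  74  76  72  70  83 107 107 105 106 104]
[[ 2.240e+02 -5.200e-03  0.000e+00  1.601e-01]
 [ 2.320e+02  2.140e-02  1.000e-04  5.010e-02]
 [ 2.400e+02  2.150e-02  1.000e-04  3.550e-02]
 [ 2.480e+02  2.130e-02  1.000e-04  2.340e-02]
 [ 2.560e+02  2.160e-02  1.000e-04  1.160e-02]
 [ 2.640e+02  2.150e-02  1.000e-04  1.900e-03]
 [ 2.720e+02  2.110e-02  1.000e-04 -5.800e-03]
 [ 2.800e+02  2.170e-02  1.000e-04 -1.500e-02]
 [ 2.880e+02  2.120e-02  1.000e-04 -2.110e-02]
 [ 2.960e+02  2.150e-02  1.000e-04 -2.820e-02]
 [ 3.040e+02  2.140e-02  1.000e-04 -3.390e-02]]
x=0.0012*z+0.0214 tilt 0.07 deg
top face z -0.0369 [-0.023 -0.037] -0.0002108894586618165
235 [290 303 304 306 346]
255 [291 292 304 305 346 347]
270 [290 291 303 304 335 336 345 346]
285 [290 292 293 301 302 337 338 344 345 346]
```

View pics/w6.png

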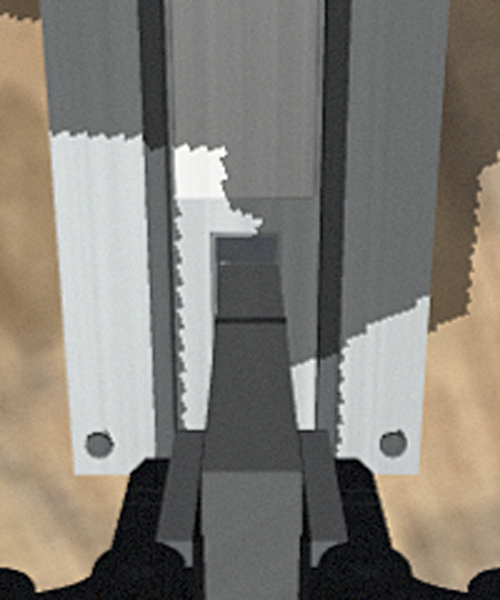

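The slot's far end shows at crop (245,236) ahead of the nose at (250,265). The slot appears slightly left of the holder, so I'll measure the offset.

```bash
python3 - <<'E'
from h import *
f=np.load("pics/w6.npz");c=[f[k] for k in f.files]
g=cv2.cvtColor(c[0],cv2.COLOR_RGB2GRAY)
for r in (216,218,220): print(r,g[r,298:340])
print(g[206:228,318])
o=ctrl.get_obs();R=Ro.from_rotvec(o["tool_rot"])
def tool(uv,z): return R.inv().apply(plane(c,uv,z)-o["tool_pos"])
# rails sides at plate-top & slot edges
print(tool([[305,218],[331,218],[318,213.6]],.085).round(4))
for r in (200,230):print(r,g[r,270:370])
E
```

```text
216 [206 205 208 210 217 205 150 137  96  71  73  74  76  76  72  79  75  75
  77  76  72  73  72  72  76  75  76  76  79  75  79  75  78  92 101 114
 116 111 113 108 110 108]
218 [208 207 206 207 218 210 149 140  98  71  74  77  78  77  77  78  84  78
  75  79  77  74  76  76  70  72  76  78  74  73  77  77  80  95  98 110
 115 111 112 107 113 103]
220 [206 204 209 207 220 205 145 136  91  72  74  78  79  74  80  74  76  76
  72  79  80  74  79  78  73  78  74  75  79  73  76  79  84  94 103 111
 115 110 113 108 109 111]
[219 206 204 206 202 210 197 160 129  71  72  74  77  75  80  76  79  73
  77  88  75  74]
[[ 0.0197 -0.0103  0.0873]
 [ 0.0197  0.0071  0.0874]
 [ 0.0227 -0.0016  0.0873]]
200 [218 216 220 217 216 215 218 203 106  92 107 107 104 103 105  99  86  45
  85 105 143 219 210 202 201 203 204 205 205 203 206 208 213 218 209 214
 210 211 217 222 210 143 102 104 106 105 107 107 104 110 100 106 104 107
 107 111 111 111 110 102 107 108 109 110 114 112 112 111 112 112 108 111
 108 114 115 112 117 108  35  48  60  50  56  56  52  51  47  74 118 111
 113 113 106 112 110 111 114 107 113 111]
230 [213 213 211 215 218 218 214 211 208 151  86 104 102 102 107 106  99  81
  43  83 105 139 196 217 208 207 209 207 207 205 207 210 215 212 172 132
 116  63  68  72  78  73  72  72  77  75  80  79  75  75  79  71  81  80
  72  81  76  76  76  77  74  78  94 113 115 110 113 107 106 105 111 106
 108 113 116 115 108  58  41  53  52  52  58  57  43  51  56 105 111 113
 110 110 107 110 109 108 108 109 110 110]
```

Request:
{"op": "jog_arm", "data": {"steps": [{"delta_rot": [0.1,0,0],"linear": [0,-0.0014,0.004],"grip": 0.005},{"delta_rot": [0,0,0],"linear": [0,0,0.004],"grip": 0.005},{"delta_rot": [0,0,0],"linear": [0,0,0.004],"grip": 0.005},{"delta_rot": [0,0,0],"linear": [0,0,0.004],"grip": 0.005},{"delta_rot": [0,0,0],"linear": [0,0,0.003],"grip": 0.005},{"delta_rot": [0,0,0],"linear": [0,0,0.002],"grip": 0.005},{"delta_rot": [0,0,0],"linear": [0,0,0],"grip": 0.005},{"delta_rot": [0,0,0],"linear": [0,0,0],"grip": 0.005}]}}

```text
t: 16.25
tool_pos: [0.5624, -0.1621, 0.1493]
tool_rot: [-2.598, -1.765, 0.001]
contact_force: [2.0, -0.7, -4.8]
opening: 0.0131
grip_force: 68.8
```

```bash
python3 - <<'E'
from edge import *
go(.5633,-.162,.15,68.4)
o=ctrl.get_obs();R=Ro.from_rotvec(o["tool_rot"]);print("F tool",R.inv().apply(o["contact_force"]).round(1))
c=cam("wrist");edge(c);np.savez("pics/w7.npz",*c)
g=cv2.cvtColor(c[0],cv2.COLOR_RGB2GRAY)
print(g[195:240,319]);print([g[r,295:345].tolist() for r in (218,224)])
E
```

```text
t 16.25 pos [ 0.5624 -0.1621  0.1493] ang 68.4 lin [ 0.0004  0.0008 -0.0007] turn [-0.06 -0.   -0.  ]
F tool [0.  2.1 4.8]
rows 222-320 grey [ 93  86  75  77  74  82  75  76  77  74  75  81  76  37  79  77  79  85
  79  79  82  77  78  77  74  78  77  78  77  74  75  78  75  77  75  75
  80  76  78  76  78  73  79  86 108 108 105 108 106]
[[ 2.240e+02  7.000e-04  0.000e+00  1.392e-01]
 [ 2.320e+02  2.150e-02  1.000e-04  4.970e-02]
 [ 2.400e+02  2.150e-02  1.000e-04  3.550e-02]
 [ 2.480e+02  2.140e-02  1.000e-04  2.300e-02]
 [ 2.560e+02  2.140e-02  1.000e-04  1.220e-02]
 [ 2.640e+02  2.130e-02  1.000e-04  2.600e-03]
 [ 2.720e+02  2.100e-02  1.000e-04 -5.600e-03]
 [ 2.800e+02  2.140e-02  1.000e-04 -1.430e-02]
 [ 2.880e+02  2.130e-02  1.000e-04 -2.130e-02]
 [ 2.960e+02  2.070e-02  1.000e-04 -2.680e-02]
 [ 3.040e+02  2.120e-02  1.000e-04 -3.370e-02]]
x=0.0036*z+0.0213 tilt 0.20 deg
top face z -0.0372 [-0.026 -0.037] -0.00021342692872868007
235 [292 294 305 306 307]
255 [290 291 293 305]
270 [290 292 293 303 304 336]
285 [290 292 293 301 302 337 338]
[128 133 128 127 128 129 127 127 125 126 131 127 112  96 110 108 108 105
 111 109 106 109 110 107 111 108 110  97  90  81  85  75  79  77  78  81
  73  79  79  76  77  79  80  77  81]
[[210, 210, 211, 208, 207, 211, 214, 204, 149, 181, 239, 209, 91, 93, 96, 102, 106, 99, 110, 109, 112, 110, 113, 104, 107, 106, 108, 107, 104, 109, 106, 106, 106, 107, 108, 106, 111, 106, 111, 107, 110, 109, 112, 113, 117, 112, 114, 115, 111, 107], [211, 206, 209, 210, 207, 205, 212, 209, 213, 218, 208, 146, 147, 151, 118, 92, 88, 96, 83, 88, 81, 80, 81, 87, 81, 86, 81, 79, 80, 84, 85, 78, 82, 79, 82, 86, 83, 79, 78, 76, 85, 93, 103, 114, 114, 115, 117, 111, 110, 109]]
```

```bash
python3 - <<'E'
from h import *
f=np.load("pics/w7.npz");c=[f[k] for k in f.files]
o=ctrl.get_obs();R=Ro.from_rotvec(o["tool_rot"]);print(o["tool_pos"],"F tool",R.inv().apply(o["contact_force"]).round(1))
print(R.inv().apply(plane(c,[[305.6,224],[337.3,224],[321.4,221.7]],.085)-o["tool_pos"]).round(4))
E
```

```text
[ 0.56237548 -0.16211454  0.14934843] F tool [-0.4  1.9  5.1]
[[ 0.0221 -0.0087  0.0644]
 [ 0.0221  0.0106  0.0643]
 [ 0.0235  0.0009  0.0643]]
```

Request:
{"op": "jog_arm", "data": {"steps": [{"delta_rot": [0,0,0],"linear": [0,0.0007,0],"grip": 0.005},{"delta_rot": [0,0,0],"linear": [0,0,0.003],"grip": 0.005},{"delta_rot": [0,0,0],"linear": [0,0,0.003],"grip": 0.005},{"delta_rot": [0,0,0],"linear": [0,0,0.003],"grip": 0.005},{"delta_rot": [0,0,0],"linear": [0,0,0],"grip": 0.005},{"delta_rot": [0,0,0],"linear": [0,0,0],"grip": 0.005}]}}

```text
t: 16.9
tool_pos: [0.5626, -0.1621, 0.1401]
tool_rot: [-2.597, -1.765, 0.002]
contact_force: [-0.4, 0.2, -2.4]
opening: 0.013
grip_force: 68.8
```

```bash
cat > F.py <<'E'
from h import *
go(.5631,-.1618,.108,68.4)
o=ctrl.get_obs();R=Ro.from_rotvec(o["tool_rot"]);print("F tool",R.inv().apply(o["contact_force"]).round(1),"M",R.inv().apply(o["wrist_torque"]).round(2))
E
python3 F.py
```

```text
t 16.9 pos [ 0.5626 -0.1621  0.1401] ang 68.4 lin [0.0005 0.0004 0.0321] turn [-0.14 -0.   -0.  ]
F tool [ 0.  -0.4  2.4] M [-0.07 -0.04 -0.01]
```

Request:
{"op": "jog_arm", "data": {"steps": [{"delta_rot": [0,0,0],"linear": [0,0.0003,0.003],"grip": 0.005},{"delta_rot": [0,0,0],"linear": [0,0,0.003],"grip": 0.005},{"delta_rot": [0,0,0],"linear": [0,0,0.003],"grip": 0.005},{"delta_rot": [0,0,0],"linear": [0,0,0.003],"grip": 0.005},{"delta_rot": [0,0,0],"linear": [0,0,0.003],"grip": 0.005},{"delta_rot": [0,0,0],"linear": [0,0,0],"grip": 0.005}]}}

```text
t: 17.5
tool_pos: [0.5626, -0.1622, 0.1246]
tool_rot: [-2.596, -1.764, 0.003]
contact_force: [0.5, 0.6, -4.2]
opening: 0.0132
grip_force: 68.9
```

```bash
python3 F.py
```

```text
t 17.5 pos [ 0.5626 -0.1622  0.1246] ang 68.39 lin [0.0005 0.0004 0.0166] turn [-0.17 -0.   -0.01]
F tool [0.8 0.2 4.2] M [-0.03  0.05  0.02]
```

Request:
{"op": "jog_arm", "data": {"steps": [{"delta_rot": [-0.1,0,0],"linear": [0,0,0.003],"grip": 0.005},{"delta_rot": [0,0,0],"linear": [0,0,0.003],"grip": 0.005},{"delta_rot": [0,0,0],"linear": [0,0,0.003],"grip": 0.005},{"delta_rot": [0,0,0],"linear": [0,0,0.003],"grip": 0.005},{"delta_rot": [0,0,0],"linear": [0,0,0],"grip": 0.005},{"delta_rot": [0,0,0],"linear": [0,0,0],"grip": 0.005}]}}

```text
t: 18.1
tool_pos: [0.563, -0.1623, 0.1132]
tool_rot: [-2.598, -1.766, 0.0]
contact_force: [0.9, -0.1, -4.2]
opening: 0.0132
grip_force: 68.9
```

```bash
cat F.py > G.py; cat >> G.py <<'E'
import sys
from edge import edge
c=cam("wrist");edge(c);np.savez("pics/%s.npz"%sys.argv[1],*c)
save(sys.argv[1]+".png",cv2.resize(c[0][180:340,220:420],None,fx=3.75,fy=3.75,interpolation=cv2.INTER_CUBIC))
E
python3 G.py w8
```

```text
t 18.1 pos [ 0.563  -0.1623  0.1132] ang 68.39 lin [ 0.0006 -0.0001  0.0052] turn [-0.01 -0.   -0.01]
F tool [0.2 0.9 4.2] M [ 0.    0.01 -0.04]
rows 222-320 grey [125 113 111 106 106 106 111 113 109 108  97  84  79  34  83  80  79  81
  85  82  82  77  84  82  79  79  80  77  77  81  79  78  78  78  79  78
  74  80  74  74  79  79  78  86 111 113 108 107 107]
[[ 2.24e+02  3.37e-02  1.00e-04  2.35e-02]
 [ 2.32e+02  2.84e-02  1.00e-04  2.74e-02]
 [ 2.40e+02  2.43e-02  1.00e-04  2.69e-02]
 [ 2.48e+02  2.17e-02  1.00e-04  2.22e-02]
 [ 2.56e+02  2.08e-02  1.00e-04  1.36e-02]
 [ 2.64e+02  2.17e-02  1.00e-04  1.40e-03]
 [ 2.72e+02  2.13e-02  1.00e-04 -6.30e-03]
 [ 2.80e+02  2.15e-02  1.00e-04 -1.47e-02]
 [ 2.88e+02  2.13e-02  1.00e-04 -2.15e-02]
 [ 2.96e+02  2.13e-02  1.00e-04 -2.78e-02]
 [ 3.04e+02  2.17e-02  1.00e-04 -3.45e-02]]
x=0.0448*z+0.0217 tilt 2.56 deg
top face z -0.0372 [-0.013 -0.037] -0.00021568808281944055
235 []
255 []
270 [297 298 299 300 302 303]
285 [301 302 338]
```

View pics/w8.png

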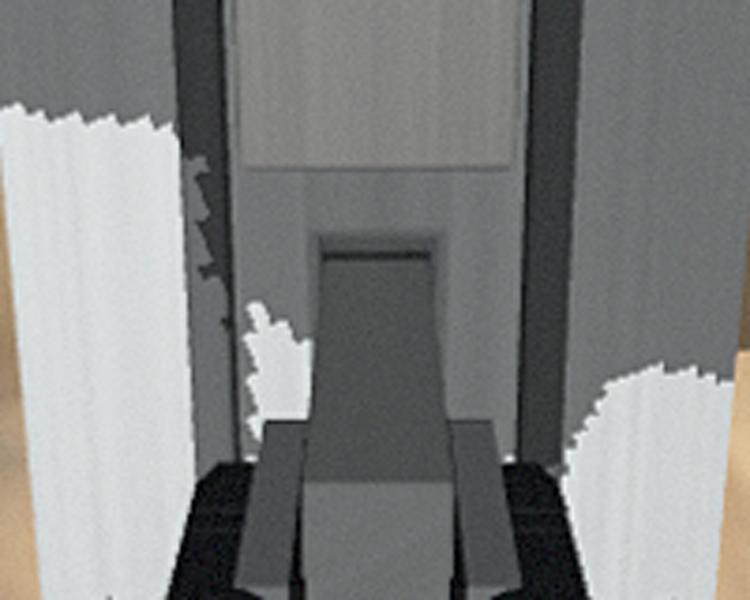

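The holder is in the slot with its ring line (crop row 255) still a few mm above the plate. The gap looks even on both sides and forces are near zero. I'll descend another 4.5 mm.

Request:
{"op": "jog_arm", "data": {"steps": [{"delta_rot": [0,0,0],"linear": [0,0,0.002],"grip": 0.005},{"delta_rot": [0,0,0],"linear": [0,0,0.0015],"grip": 0.005},{"delta_rot": [0,0,0],"linear": [0,0,0.001],"grip": 0.005},{"delta_rot": [0,0,0],"linear": [0,0,0],"grip": 0.005},{"delta_rot": [0,0,0],"linear": [0,0,0],"grip": 0.005},{"delta_rot": [0,0,0],"linear": [0,0,0],"grip": 0.005}]}}

```text
t: 18.75
tool_pos: [0.5631, -0.1624, 0.1089]
tool_rot: [2.598, 1.766, 0.0]
contact_force: [0.1, 0.1, -4.3]
opening: 0.0132
grip_force: 68.9
```

```bash
python3 F.py; python3 - <<'E'
from h import *
T=np.array(ctrl.camera_info("wrist")["T_tool_cam"])
pl=[];tp=[]
for i in range(3):
    c=cam("wrist");im,d,K,D,_,_=c
    def tl(us,vs):
        uv=np.array([[u,v] for v in vs for u in us],float);n=cv2.undistortPoints(uv.reshape(-1,1,2),K,D).reshape(-1,2)
        return ((np.c_[n,np.ones(len(n))]*d[uv[:,1].astype(int),uv[:,0].astype(int)][:,None])@T[:3,:3].T+T[:3,3])[:,2]
    pl.append([np.median(tl(range(235,262,3),range(230,290,6))),np.median(tl(range(382,402,3),range(230,290,6)))])
    tp.append(np.median(tl(range(306,336,3),range(330,385,5))))
g=cv2.cvtColor(im,cv2.COLOR_RGB2GRAY);print(np.round(pl,4).tolist(),np.round(tp,4),g[225:262,320])
o=ctrl.get_obs();print(o["tool_pos"],o["contact_force"])
E
```

```text
t 18.75 pos [ 0.5631 -0.1624  0.1089] ang 68.39 lin [ 0.0005 -0.0002  0.0009] turn [ 0.01 -0.   -0.01]
F tool [0.1 0.1 4.3] M [ 0.07 -0.02 -0.01]
[[0.0232, 0.0231], [0.0232, 0.0231], [0.023, 0.0231]] [-0.037  -0.037  -0.0371] [132 123 104 108 111 110 103 114 109 103 107 112 107 108 107 107 107 109
 104 100  91  77  47  38  66  80  87  81  78  78  80  84  76  82  82  81
  78]
[ 0.56308986 -0.16237407  0.10892913] [ 0.30756125 -0.7219118  -2.71978694]
```

```bash
python3 -c "
from station import ctrl
print(ctrl.finish_job())"
```

```text
the job is handed in; nothing more can be done
None
```

The job is handed in: the shutter is fully open against its stop, and the narrow holder is held upright, nose down, in the slot. Its ring line measured level with the guard plate's top face to within about 0.3 mm, with no sign of forcing.

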